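Load a carved printing block under the jig's sprung hold-down finger

TASK

Load the carved wooden block into the carving jig: lay it flat on the jig's board, straight and in line with the jig, and slide it in, bare margin end first, so that it pushes up the sprung steel hold-down finger and slips beneath it. Press the block firmly but gently fully home against the steel stop bar, then let go and leave it there, still touching the stop, with the finger bearing down on the bare margin. Leave the jar, the round rubbing pad and the chisel where they are.

Things in the scene. Friction and masses are not known exactly. Their poses are not given: they have to be found in the camera images.
- jig: Carving jig fixed to the bench: plywood board 260 (x) by 140 (y) by 12 mm thick, origin at the centre of its underside. Blocks slide in flat over the board from its open end (x = -130 mm) towards +x. A hinge post, 60 mm wide and 54 mm tall over the board, stands at x = 75 to 119 mm. No side fences; the finger lies along y = 0.
- finger (a joint): Hinge angle of the sprung steel finger: 0 at rest, grows as the nose is pushed up (0.7 at most), about 0.11 on the block. Pin along the jig's y at jig x = 95 mm, 44 mm over the board. A 24 mm wide ramp leads on from the nose towards the open end, rising at 22 degrees to jig x = -53 mm, 30 mm over the board: a block pushed in flat lifts the finger by itself (3 to 12 N).
- finger_nose (a point): Lowest point of the finger's rounded nose, where it bears: at rest at jig x = -10 mm, y = 0, 14 mm over the board. The spring bears down there with about 4 N at rest, 5 N on the block. Steel and waxed board are slippery; a block pressed down on the board while pushed drags much more, and may slip back in the grip by some millimetres.
- stop: End stop: a guide block (26 by 76 by 18 mm) on the board, origin centre of its underside, at jig x = 60 mm. It carries a cross bar 70 mm wide, 18 high, facing the open end, clamped at a setting that no pose gives: face anywhere from 0 to 24 mm past the jig's centre. Feel for it. It gives 2.5 mm (4 N/mm). 6 to 20 N seats the block, over 25 N bruises it; finger on block, a rise of 8 N is the stop.
- block: Carved printing block of brown wood, 120 (x) by 50 (y) by 26 mm thick, 0.1 kg, lying carved face up, origin at the centre of its underside. The 50 mm of its top next to the +x end is the smooth bare margin, the rest has carved relief 1 mm high. Gripped across its width some 30 mm from the carved end, the gripper stays clear of the finger.
- margin_end (a point): Middle of the block's margin end face (60 mm from the block's origin along its +x, at half its thickness).
- jar: White jar with a dark lid, 60 mm across and 75 mm tall, origin at the centre of its underside. Leave it alone.
- baren: Round rubbing pad, 110 mm across, 12 mm thick, with a wooden grip bar on top, origin at the centre of its underside. Leave it alone.
- chisel: Carving chisel with a wooden handle, 158 mm long and 18 mm thick, lying on the bench, origin underneath near its middle. Leave it alone.
Things that resemble listed ones, but are neither listed nor needed, are in the scene too. There is more than one size of the block; the one meant has the size given above.

How it is judged (in metres and radians):
On the way, in this order (a step that is already met when the one before it is completed fails the run):
1. the block, lying flat on the jig's board and margin end first, has pushed the finger up and has its margin beneath it (value of joint finger between 0.085 and 0.2 rad and x of margin_end in the frame of jig above -0.012 m and x of block in the frame of jig below -0.03 m and z of block in the frame of jig below 0.017 m), for 0.05 s.
2. the block is pressed home against the stop with more than 5 N (contact force between block and stop above 5 N), for 0.15 s.
At the end, for the whole second after the job is handed in: The block lies flat on the jig's board, carved face up, its margin end still bearing on the stop (more than 0.3 N), within 10 mm of the jig's middle line and 0.07 rad of its direction, at rest, with the finger bearing on its margin (finger angle 0.095 to 0.135 rad) (contact force between block and stop above 0.3 N and x of margin_end in the frame of jig above -0.004 m and y of margin_end in the frame of jig between -0.01 and 0.01 m and angle between the x axis of block and the x axis of jig, either way round below 0.07 rad and angle between block's own z axis and vertical below 0.05 rad and z of block in the frame of jig between 0.009 and 0.0145 m and value of joint finger between 0.095 and 0.135 rad and linear speed of block below 0.01 m/s); the robot touches nothing.
It fails at once if the block pressed against the stop with more than 25 N (contact force between block and stop above 25 N).
It fails at once if the jar disturbed by more than 20 mm (distance of jar from where it was at the start of the episode above 0.02 m).
It fails at once if the rubbing pad disturbed by more than 20 mm (distance of baren from where it was at the start of the episode above 0.02 m).
It fails at once if the chisel disturbed by more than 20 mm (distance of chisel from where it was at the start of the episode above 0.02 m).
It also fails if it takes over 64 s, if anything falls off the work surface, if the arm or the gripper's body presses on something with over 40 N, if the wrist force passes 120 N, or if a joint passes its speed limit or range.

ROBOT

A 6-joint arm with a two-finger parallel gripper is mounted at the origin on the work surface. World frame = base frame: x ahead of the robot, y to its left, z up, the work surface at z = 0. Lengths are in mm, angles in rad, forces in N, time in s.
With the tool pointing down it reaches from about 350 to 775 mm from the base axis. Payload 7.3 kg.
Tool frame: the origin (TCP) lies between the finger pads; the fingertips stand 14 mm ahead of it and the grasp point (between the pads) lies 5 mm behind it; z points along the fingers, y is the line along which they close (so a half turn about z gives the same grasp; the last joint's range is limited). The gripper opens to 92 mm and grips with 3 to 60 N. Pads are 19 mm wide; open, the fingers measure 130 mm over their backs; the gripper's body (75 mm by 190 mm) begins 47 mm behind the grasp point.
Start: joints at [1.131, 0.342, 1.524, -0, 1.275, -0.146], TCP at [152.02, 502.527, 240.741] pointing down, gripper open.
Joint ranges: [-2.53, 2.53], [-0.77, 2.02], [0.04, 2.7], [-1, 4.14], [0.28, 2.66], [-3.11, 3.11]. Speed limits (rad/s): [2.57, 2.57, 3.14, 3.14, 3.14, 3.14].

INTERFACE

Orientations are given as [roll, pitch, yaw] about the fixed x, y, z axes, in that order (R = Rz(yaw) Ry(pitch) Rx(roll)).
In Python, from plant import get_obs, cams, close_job gives the robot as it stands. The module is installed in compiled form; this text tells all that it offers.
- The arm moves only by the shell command python3 -m creep 'ROWS'. ROWS is JSON, a list of rows, each an object of numbers: "hand": the opening, from 0 (shut) to 1 (fully open); "tx", "ty", "tz": the shift along the tool's x, y, z in m; "spin": the turn about the tool's z in degrees. In form: [{"hand": .., "tx": .., "ty": .., "tz": .., "spin": ..}, ...]. A call has 1 to 5 rows; each row shifts and turns the commanded pose from where the row before left it, along the tool's axes as they then stand; what a row does not reach is not made up. A row lasts 1/8 s, in which the tool goes at most 62.5 mm and 10.7 degrees, less where a joint would pass 70% of its speed; a pose out of reach is approached as far as the arm can. A call is refused whole if a number of a shift passes 0.0625 or a number of a turn 10.7, either way. A call with a gripper value outside its range is refused whole. The fingers move at their own pace and stop on an object; the grip force is fixed at half the most. Time passes only in rows, so rows that do not move let the fingers close. It gives the time, the measured TCP pose, the force, the opening and the grip force at its end, in the units of the state.
- get_obs(): the state, without advancing time (a new reading comes with each control period).
- cams.capture(name): name is "scene" or "side" or "wrist"; returns a dict with "color" (384x512x3 uint8, red, green, blue), "K" (3x3 intrinsics, pixels), "R" (3x3) and "t" (3): a world point X has camera coordinates R X + t. Camera axes: x right, y down, z forward; pixel columns grow to the right and rows downward; lengths in mm; the calibration is good to about 2 mm. A picture is of the moment at which its call begins. There is no depth.
- close_job(): hands the job in; it is judged then, once.
The state is a dict: "time": time; "joint_positions": joint angles; "dq": joint speeds; "tau": joint torques, N m; "tool_pos": TCP position; "tcp_rot": TCP orientation; "contact_force": force on the tool from outside, world axes, zero at the start; "moment": the same for the moment, N m; "grip_width": finger opening in mm; "finger_force": force on a finger pad.
Only numpy, scipy, OpenCV 4.12 (cv2) and the standard library are available. Lean on these libraries where they do the work, as an engineer would, in place of code of your own. Each camera call takes 0.05 s, during which the arm holds its last target. There are 200 camera calls.

## Working session

There is one attempt and no reset: what is moved stays moved. The work goes in short steps, Python scripts to look and compute and a shell command to move; the robot and the scene stay as the last step left them, time stands still between calls to the robot, and variables do not carry over. Pictures are saved under pics/ and viewed, at most 10 in all, crops included, and the job is handed in when it is done.

```bash
mkdir -p pics; cat > h.py <<'E'
import cv2,numpy as np
from plant import get_obs,cams
def cap(n,f=None):
    c=cams.capture(n)
    if f: cv2.imwrite('pics/'+f,c['color'][:,:,::-1])
    return c
def ray(c,u,v,z):
    K,R,t=[np.array(c[k],float) for k in('K','R','t')]
    d=R.T@np.linalg.solve(K,[u,v,1]); o=-R.T@t.ravel()
    return o+d*(z-o[2])/d[2]
def proj(c,X):
    p=np.array(c['K'])@(np.array(c['R'])@np.array(X,float)+np.array(c['t']).ravel()); return p[:2]/p[2]
E
python3 - <<'E'
from h import *
import pickle
a=cap('scene','s1.png');b=cap('side','d1.png')
pickle.dump((a,b),open('c.pkl','wb'))
cv2.imwrite('pics/both.png',cv2.resize(np.hstack([a['color'],b['color']])[:,:,::-1],(800,300)))
print(get_obs())
E
```

```text
{'time': 0.1, 'joint_positions': array([ 1.13098450e+00,  3.42651361e-01,  1.52487965e+00, -1.50941134e-05,
        1.27537201e+00, -1.45995817e-01]), 'dq': array([ 0.00130703, -0.0011686 , -0.00024439, -0.00083469,  0.000539  ,
        0.00087918]), 'tau': array([ 5.92791930e-04, -4.32004058e+01, -2.44694352e+01,  7.18832575e-02,
        5.25955518e-02, -6.79345749e-05]), 'tool_pos': array([151.88776026, 502.21688754, 240.1299155 ]), 'tcp_rot': array([-3.14029413e+00, -1.76348355e-04,  2.84778094e+00]), 'contact_force': array([ 0.35492443,  0.78998168, -0.34778399]), 'moment': array([-0.00738241,  0.08012038, -0.03684609]), 'finger_force': 0.0, 'grip_width': 92.14939910909841}
```

View pics/s1.png

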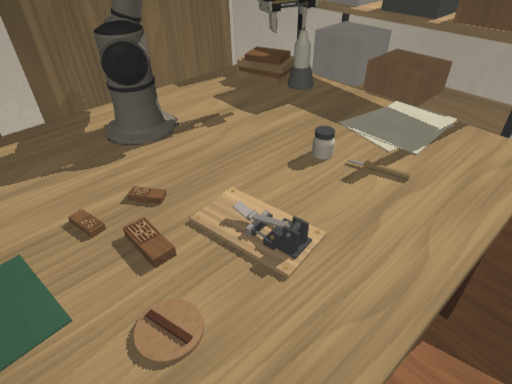

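View pics/d1.png

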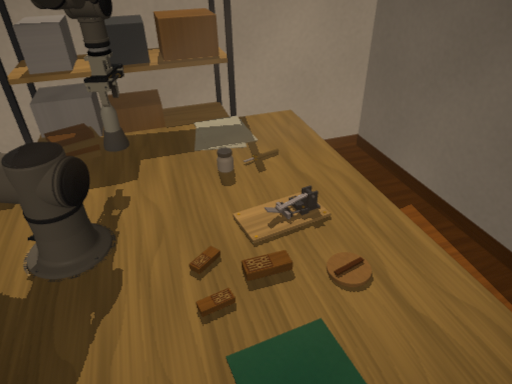

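The scene view shows three carved blocks: large at (149,241), small at (87,223) and (146,195). The side view has the same three at (267,265), (216,301) and (205,260). The large one fits the 120 x 50 size. The jig is at (258,230), with its open end to the left and its post on the right. Next: an enlarged crop to confirm the size and read the corners.

```bash
python3 - <<'E'
from h import *
import pickle
a,b=pickle.load(open('c.pkl','rb'))
A=cv2.resize(a['color'][180:280,115:335],None,fx=3.6,fy=3.6,interpolation=2)[:290+70]
B=cv2.resize(b['color'][184:284,185:340],None,fx=2.4,fy=2.4,interpolation=2)
o=np.zeros((600,792,3),np.uint8);o[:360]=A;o[360:600,:B.shape[1]]=B
cv2.imwrite('pics/crop1.png',o[:,:,::-1])
E
```

```text
(no output)
```

View pics/crop1.png

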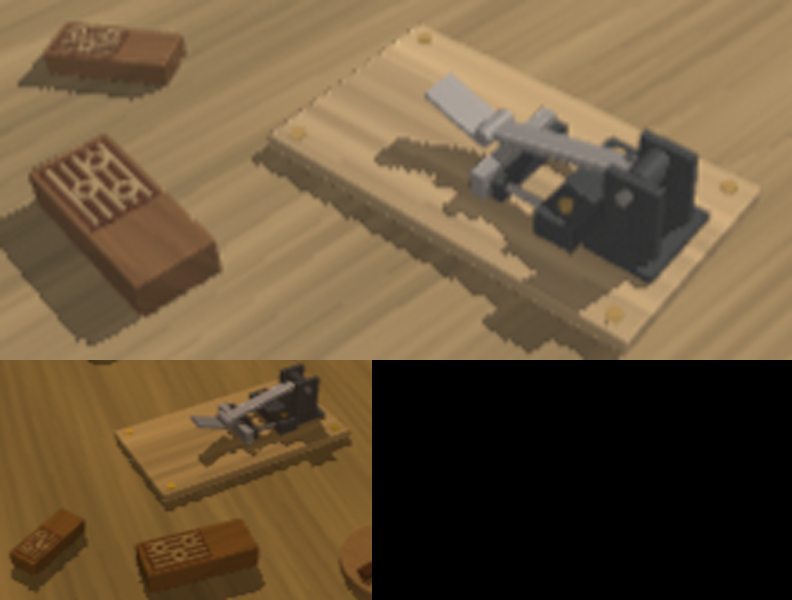

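The crop confirms the large block: carved end upper left, margin end at (178,285) in the crop. It is still to be checked by size.

```bash
python3 - <<'E'
from h import *
import pickle
a,b=pickle.load(open('c.pkl','rb'))
def P(c,pts,z,s,o): return np.array([ray(c,u/s+o[0],v/s+o[1],z) for u,v in pts])
def rep(n,p): # order: carvedL.. : p0,p1 at -x end, p2,p3 at +x end (p1-p2 side)
    m=p.mean(0);d=(p[2]+p[3]-p[0]-p[1])/2;w=(p[1]+p[2]-p[0]-p[3])/2
    print(n,m.round(1),'len',np.linalg.norm(d).round(1),'wid',np.linalg.norm(w).round(1),'yaw',np.degrees(np.arctan2(d[1],d[0])).round(2))
o=(115,180)
rep('block',P(a,[(30,170),(105,137),(218,245),(138,287)],26,3.6,o))
rep('jig',P(a,[(272,135),(418,27),(758,188),(628,342)],12,3.6,o))
o=(185,184)
rep('block side',P(b,[(146,572-360+0),(138,545-360),(245,520-360),(257,548-360)],26,2.4,o))
print(P(b,[(117,75),(165,133),(350,72)],12,2.4,o).round(1))
print(P(a,[(272,135),(418,27),(758,188),(628,342)],12,3.6,(115,180)).round(1))
c=cap('wrist');print((-np.array(c['R']).T@np.array(c['t']).ravel()).round(),np.array(c['R']).round(2),c['K'])
E
```

```text
block [ 486.7 -240.2   26. ] len 119.3 wid 45.5 yaw 0.48
jig [596.6 -51.8  12. ] len 255.7 wid 134.4 yaw 9.63
block side [ 484.2 -242.4   26. ] len 118.2 wid 41.2 yaw -1.57
[[ 457.9  -14.3   12. ]
 [ 481.8 -137.5   12. ]
 [ 732.1 -104.4   12. ]]
[[ 481.4 -138.9   12. ]
 [ 459.7   -7.5   12. ]
 [ 710.7   36.3   12. ]
 [ 734.6  -97.2   12. ]]
[ 90. 520. 385.] [[ 0.29  0.96 -0.  ]
 [ 0.93 -0.28  0.25]
 [ 0.24 -0.07 -0.97]] [[301.43847525   0.         251.2818381 ]
 [  0.         301.43847525 184.75863841]
 [  0.           0.           1.        ]]
```

```bash
python3 -m creep '[{"hand":1,"spin":-8.4},{"hand":1,"spin":-8.4},{"hand":1,"tx":-0.05,"ty":-0.035},{"hand":1,"tx":-0.05,"ty":-0.035},{"hand":1,"tx":-0.05,"ty":-0.035}]'; python3 -m creep '[{"hand":1,"tx":-0.03,"ty":-0.054},{"hand":1,"tx":-0.03,"ty":-0.054},{"hand":1,"tx":-0.03,"ty":-0.054},{"hand":1,"tx":-0.03,"ty":-0.054},{"hand":1,"tx":-0.03,"ty":-0.054}]'; python3 -m creep '[{"hand":1,"ty":-0.06},{"hand":1,"ty":-0.06},{"hand":1,"ty":-0.06},{"hand":1,"ty":-0.06},{"hand":1,"ty":-0.06}]'
```

```text
invalid input at $[0]: expected keys hand, tx, ty, tz, spin
invalid input at $[0]: expected keys hand, tx, ty, tz, spin
invalid input at $[0]: expected keys hand, tx, ty, tz, spin
```

All keys are required.

```bash
python3 -m creep '[{"hand":1,"tx":0,"ty":0,"tz":0,"spin":-8.4},{"hand":1,"tx":0,"ty":0,"tz":0,"spin":-8.4},{"hand":1,"tx":-0.05,"ty":-0.035,"tz":0,"spin":0},{"hand":1,"tx":-0.05,"ty":-0.035,"tz":0,"spin":0},{"hand":1,"tx":-0.05,"ty":-0.035,"tz":0,"spin":0}]'; python3 -m creep '[{"hand":1,"tx":-0.03,"ty":-0.054,"tz":0,"spin":0},{"hand":1,"tx":-0.03,"ty":-0.054,"tz":0,"spin":0},{"hand":1,"tx":-0.03,"ty":-0.054,"tz":0,"spin":0},{"hand":1,"tx":-0.03,"ty":-0.054,"tz":0,"spin":0},{"hand":1,"tx":-0.03,"ty":-0.054,"tz":0,"spin":0}]'; python3 -m creep '[{"hand":1,"tx":0,"ty":-0.06,"tz":0,"spin":0},{"hand":1,"tx":0,"ty":-0.06,"tz":0,"spin":0},{"hand":1,"tx":0,"ty":-0.06,"tz":0,"spin":0},{"hand":1,"tx":0,"ty":-0.06,"tz":0,"spin":0},{"hand":1,"tx":0,"ty":-0.06,"tz":0,"spin":0}]'
```

```text
time: 0.78
tool_pos: [303.1, 396.3, 240.6]
tcp_rot: [3.142, -0.0, -3.141]
contact_force: [0.7, -0.2, -0.5]
grip_width: 91.6
finger_force: 0.0
time: 1.4
tool_pos: [452.4, 125.5, 240.7]
tcp_rot: [3.141, 0.0, 3.141]
contact_force: [0.6, 0.8, 0.1]
grip_width: 91.9
finger_force: 0.0
time: 2.02
tool_pos: [451.2, -174.6, 240.6]
tcp_rot: [3.141, 0.0, 3.141]
contact_force: [1.3, -0.2, 0.4]
grip_width: 92.0
finger_force: 0.0
```

```bash
python3 -m creep '[{"hand":1,"tx":0,"ty":-0.06,"tz":0,"spin":0},{"hand":1,"tx":0,"ty":-0.006,"tz":0,"spin":0},{"hand":1,"tx":0,"ty":0,"tz":0,"spin":0}]'; python3 - <<'E'
from h import *
import pickle
c=cap('wrist');pickle.dump(c,open('w1.pkl','wb'))
cv2.imwrite('pics/w1.png',cv2.resize(c['color'][:,:,::-1],(800,600),interpolation=2))
E
```

```text
time: 2.4
tool_pos: [451.3, -238.5, 240.2]
tcp_rot: [3.14, -0.001, 3.14]
contact_force: [-0.0, -0.0, 0.4]
grip_width: 91.9
finger_force: 0.0
```

View pics/w1.png

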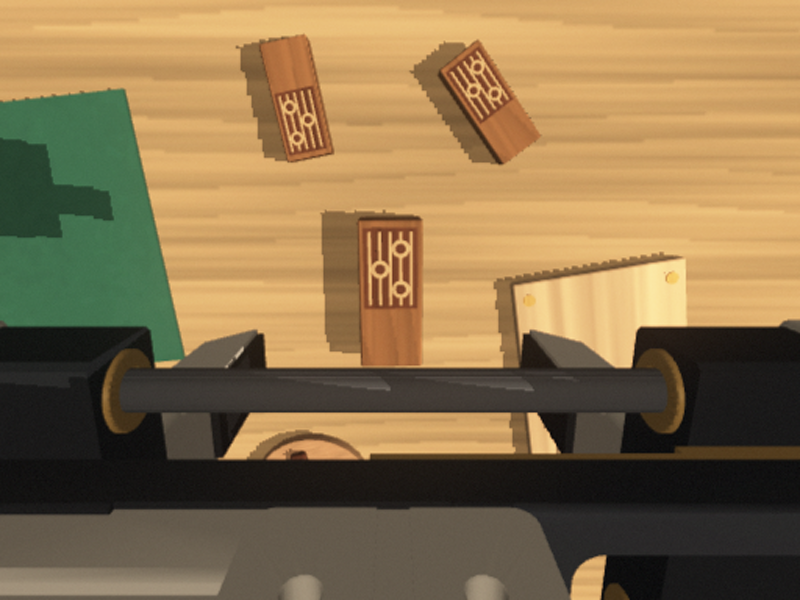

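The wrist view shows the large block's top at (360,219), (421,218), (423,365) and (361,365), with the carved end toward the base. The jig's open-end corners are at (513,284) and (685,257).

```bash
python3 - <<'E'
from h import *
import pickle
c=pickle.load(open('w1.pkl','rb'))
s=800/512
f=lambda u,v,z: ray(c,(u+.5)/s-.5,(v+.5)/s-.5,z).round(1)
print([f(*p,26) for p in[(360,219),(421,218),(423,365),(361,365)]])
print([f(*p,12) for p in[(513,284),(685,257),(527,452)]])
E
```

```text
[array([ 422.8, -264.1,   26. ]), array([ 422.2, -217.9,   26. ]), array([ 541.9, -214.7,   26. ]), array([ 541.7, -265.5,   26. ])]
[array([ 477.1, -141.4,   12. ]), array([455.1,  -4.5,  12. ]), array([ 631.9, -119.5,   12. ])]
```

```bash
python3 -m creep '[{"hand":1,"tx":-0.001,"ty":-0.002,"tz":0.05,"spin":0},{"hand":1,"tx":0,"ty":0,"tz":0.05,"spin":0},{"hand":1,"tx":0,"ty":0,"tz":0.05,"spin":0},{"hand":1,"tx":0,"ty":0,"tz":0.045,"spin":0},{"hand":1,"tx":0,"ty":0,"tz":0.028,"spin":0}]'; python3 -m creep '[{"hand":0,"tx":0,"ty":0,"tz":0,"spin":0},{"hand":0,"tx":0,"ty":0,"tz":0,"spin":0},{"hand":0,"tx":0,"ty":0,"tz":0,"spin":0},{"hand":0,"tx":0,"ty":0,"tz":0,"spin":0},{"hand":0,"tx":0,"ty":0,"tz":0,"spin":0}]'
```

```text
time: 3.08
tool_pos: [452.2, -238.1, 16.0]
tcp_rot: [3.14, -0.002, -3.14]
contact_force: [0.3, 0.1, 0.8]
grip_width: 91.7
finger_force: 0.0
time: 3.7
tool_pos: [452.8, -240.6, 18.1]
tcp_rot: [-3.141, 0.001, 3.141]
contact_force: [0.3, 0.9, 3.2]
grip_width: 49.6
finger_force: 30.0
```

```bash
python3 -m creep '[{"hand":0,"tx":0,"ty":0,"tz":-0.03,"spin":0},{"hand":0,"tx":0,"ty":0,"tz":-0.03,"spin":0},{"hand":0,"tx":0.004,"ty":0.055,"tz":0,"spin":0},{"hand":0,"tx":0,"ty":0.055,"tz":0,"spin":0},{"hand":0,"tx":0,"ty":0.055,"tz":0,"spin":0}]';python3 -m creep '[{"hand":0,"tx":0,"ty":0,"tz":0,"spin":-9.1},{"hand":0,"tx":0,"ty":0,"tz":0.02,"spin":0},{"hand":0,"tx":0,"ty":0,"tz":0.01,"spin":0},{"hand":0,"tx":0,"ty":0,"tz":0,"spin":0},{"hand":0,"tx":0,"ty":0,"tz":0,"spin":0}]'; python3 - <<'E'
from h import *
import pickle
w=cap('wrist');a=cap('scene');pickle.dump((w,a),open('w2.pkl','wb'))
o=np.zeros((600,800,3),np.uint8)
o[:300,:400]=cv2.resize(w['color'],(400,300),interpolation=3)
o[300:,:]=cv2.resize(a['color'][185:275,130:330],(800,360),interpolation=2)[:300]
o[:300,400:]=cv2.resize(cap('side')['color'][150:270,170:330],(400,300),interpolation=2)
cv2.imwrite('pics/m2.png',o[:,:,::-1]);print(get_obs()['tool_pos'],get_obs()['tcp_rot'])
E
```

```text
time: 4.32
tool_pos: [448.3, -74.3, 77.8]
tcp_rot: [3.141, 0.0, 3.14]
contact_force: [1.2, -0.1, -1.8]
grip_width: 49.8
finger_force: 30.0
time: 4.95
tool_pos: [448.9, -75.9, 48.0]
tcp_rot: [-3.142, 0.0, -2.984]
contact_force: [0.5, 0.2, -1.3]
grip_width: 49.8
finger_force: 30.0
[448.97374434 -75.86557865  48.13493926] [-3.14126412e+00  8.38795724e-04 -2.98369346e+00]
```

View pics/m2.png

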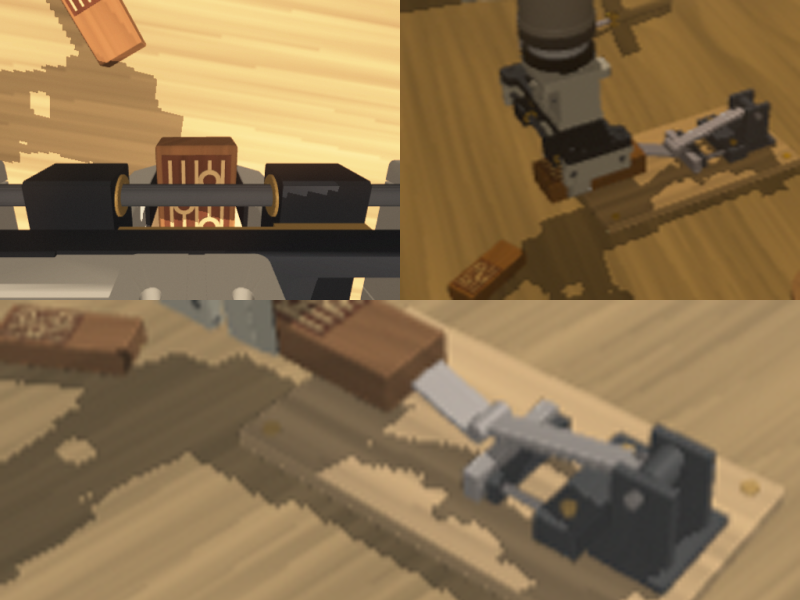

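The scene crop shows the block's end edge at (388,375)-(443,340), just short of the ramp tip at (413,378)-(440,363). The board's right corners are at (780,490) and (650,590).

```bash
python3 - <<'E'
from h import *
import pickle
w,a=pickle.load(open('w2.pkl','rb'));a0,b0=pickle.load(open('c.pkl','rb'))
f=lambda u,v,z: ray(a,u/4+130,(v-300)/4+185,z)
ul=np.array([.9874,.158]);vl=np.array([-.158,.9874]);c=np.array([595.5,-52.3])
J=lambda p:(((p[:2]-c)@ul).round(1),((p[:2]-c)@vl).round(1))
for n,p in dict(b1=(388,375,56),b2=(443,340,56),r1=(413,378,42),r2=(440,363,42)).items(): print(n,J(f(*p)))
g=lambda u,v,z: ray(a0,u/3.6+115,v/3.6+180,z)
for n,p in dict(tipL=(427,95,42),tipR=(452,74,42),noseL=(478,137,30),noseR=(500,112,30),knotL=(608,192,58),).items(): print(n,J(g(*p)))
# predicted jig points in s1 crop
for q in [(-53,12,42),(-53,-12,42),(-130,-70,12),(-130,70,12),(130,70,12),(130,-70,12),(75,-30,66),(119,30,66),(119,-30,66),(75,30,66)]:
  x=c+q[0]*ul+q[1]*vl; u=proj(a0,[*x,q[2]]); print(q,((u-[115,180])*3.6).round())
E
```

```text
b1 (np.float64(-56.9), np.float64(-22.6))
b2 (np.float64(-53.0), np.float64(16.7))
r1 (np.float64(-56.6), np.float64(-4.6))
r2 (np.float64(-53.2), np.float64(13.6))
tipL (np.float64(-51.9), np.float64(-8.8))
tipR (np.float64(-52.7), np.float64(14.9))
noseL (np.float64(-13.6), np.float64(-8.9))
noseR (np.float64(-17.1), np.float64(15.9))
knotL (np.float64(86.9), np.float64(-24.0))
(-53, 12, 42) [449.  76.]
(-53, -12, 42) [422.  97.]
(-130, -70, 12) [265. 135.]
(-130, 70, 12) [419.  22.]
(130, 70, 12) [762. 189.]
(130, -70, 12) [623. 346.]
(75, -30, 66) [583. 178.]
(119, 30, 66) [717. 149.]
(119, -30, 66) [655. 215.]
(75, 30, 66) [647. 116.]
```

```bash
python3 -m creep '[{"hand":0,"tx":0.004,"ty":0.002,"tz":0,"spin":0},{"hand":0,"tx":0,"ty":0,"tz":0.008,"spin":0},{"hand":0,"tx":0,"ty":0,"tz":0.007,"spin":0},{"hand":0,"tx":0,"ty":0,"tz":0,"spin":0},{"hand":0,"tx":0,"ty":0,"tz":0,"spin":0}]';python3 -m creep '[{"hand":0,"tx":0,"ty":0,"tz":0.001,"spin":0},{"hand":0,"tx":0,"ty":0,"tz":0,"spin":0}]';python3 -m creep '[{"hand":0,"tx":0,"ty":0,"tz":0.001,"spin":0},{"hand":0,"tx":0,"ty":0,"tz":0,"spin":0}]'
```

```text
time: 5.72
tool_pos: [444.5, -74.3, 32.6]
tcp_rot: [3.141, -0.0, -2.983]
contact_force: [0.7, 0.1, -1.5]
grip_width: 49.8
finger_force: 30.0
time: 5.98
tool_pos: [444.5, -74.3, 31.8]
tcp_rot: [-3.142, 0.0, -2.983]
contact_force: [-0.8, 0.2, -1.2]
grip_width: 49.8
finger_force: 30.0
time: 6.22
tool_pos: [444.4, -74.3, 30.7]
tcp_rot: [3.141, 0.0, -2.983]
contact_force: [0.1, -0.3, -0.7]
grip_width: 49.5
finger_force: 30.0
```

```bash
python3 -m creep '[{"hand":0,"tx":0,"ty":0,"tz":0.0005,"spin":0},{"hand":0,"tx":0,"ty":0,"tz":0,"spin":0}]';python3 -m creep '[{"hand":0,"tx":-0.004,"ty":0,"tz":0,"spin":0},{"hand":0,"tx":-0.004,"ty":0,"tz":0,"spin":0},{"hand":0,"tx":-0.004,"ty":0,"tz":0,"spin":0},{"hand":0,"tx":-0.004,"ty":0,"tz":0,"spin":0},{"hand":0,"tx":0,"ty":0,"tz":0,"spin":0}]'
```

```text
time: 6.48
tool_pos: [444.5, -74.3, 30.2]
tcp_rot: [3.142, 0.0, -2.983]
contact_force: [-0.3, -0.7, -1.4]
grip_width: 50.0
finger_force: 30.0
time: 7.1
tool_pos: [460.6, -71.7, 30.2]
tcp_rot: [-3.142, 0.0, -2.983]
contact_force: [-0.0, 0.3, -1.3]
grip_width: 49.7
finger_force: 30.0
```

```bash
python3 -m creep '[{"hand":0,"tx":-0.003,"ty":0,"tz":0.0005,"spin":0},{"hand":0,"tx":-0.004,"ty":0,"tz":0,"spin":0},{"hand":0,"tx":-0.004,"ty":0,"tz":0,"spin":0},{"hand":0,"tx":-0.004,"ty":0,"tz":0,"spin":0},{"hand":0,"tx":0,"ty":0,"tz":0,"spin":0}]';python3 -m creep '[{"hand":0,"tx":-0.004,"ty":0,"tz":0,"spin":0},{"hand":0,"tx":-0.004,"ty":0,"tz":0,"spin":0},{"hand":0,"tx":-0.004,"ty":0,"tz":0,"spin":0},{"hand":0,"tx":0,"ty":0,"tz":0,"spin":0}]'
```

```text
time: 7.72
tool_pos: [472.6, -69.2, 30.1]
tcp_rot: [3.14, -0.005, -2.983]
contact_force: [-10.7, -2.0, 12.5]
grip_width: 49.9
finger_force: 30.0
time: 8.22
tool_pos: [483.7, -67.2, 30.0]
tcp_rot: [3.14, -0.007, -2.983]
contact_force: [-12.1, -1.9, 14.1]
grip_width: 49.5
finger_force: 30.0
```

```bash
python3 -m creep '[{"hand":0,"tx":0,"ty":0,"tz":-0.0007,"spin":0},{"hand":0,"tx":0,"ty":0,"tz":0,"spin":0}]';python3 -m creep '[{"hand":0,"tx":-0.004,"ty":0,"tz":-0.0003,"spin":0},{"hand":0,"tx":-0.004,"ty":0,"tz":0,"spin":0},{"hand":0,"tx":0,"ty":0,"tz":0,"spin":0}]'
```

```text
time: 8.48
tool_pos: [483.8, -67.1, 30.0]
tcp_rot: [3.139, -0.006, -2.983]
contact_force: [-10.4, -1.7, 5.6]
grip_width: 49.8
finger_force: 30.0
time: 8.85
tool_pos: [491.4, -65.7, 30.0]
tcp_rot: [3.139, -0.007, -2.983]
contact_force: [-9.1, -1.1, 3.7]
grip_width: 49.9
finger_force: 30.0
```

```bash
python3 -m creep '[{"hand":0,"tx":-0.004,"ty":0,"tz":0,"spin":0},{"hand":0,"tx":0,"ty":0,"tz":0,"spin":0}]';python3 -m creep '[{"hand":0,"tx":-0.003,"ty":0,"tz":0,"spin":0},{"hand":0,"tx":0,"ty":0,"tz":0,"spin":0}]';python3 -m creep '[{"hand":0,"tx":-0.003,"ty":0,"tz":0,"spin":0},{"hand":0,"tx":0,"ty":0,"tz":0,"spin":0}]'; python3 - <<'E'
from h import *
a=cap('scene');b=cap('side')
o=np.zeros((600,800,3),np.uint8)
o[:300]=cv2.resize(a['color'][190:265,170:370],(800,300),interpolation=2)
o[300:]=cv2.resize(b['color'][170:245,190:390],(800,300),interpolation=2)
cv2.imwrite('pics/m3.png',o[:,:,::-1])
E
```

```text
time: 9.1
tool_pos: [497.0, -65.3, 30.2]
tcp_rot: [3.14, -0.004, -2.983]
contact_force: [-4.9, -0.5, -0.6]
grip_width: 49.6
finger_force: 30.0
time: 9.35
tool_pos: [501.0, -64.9, 30.2]
tcp_rot: [3.141, -0.002, -2.983]
contact_force: [-3.9, -0.3, -3.7]
grip_width: 49.6
finger_force: 30.0
time: 9.6
tool_pos: [504.8, -64.6, 30.5]
tcp_rot: [3.141, 0.0, -2.983]
contact_force: [-1.3, -0.0, -4.1]
grip_width: 49.8
finger_force: 30.0
```

View pics/m3.png

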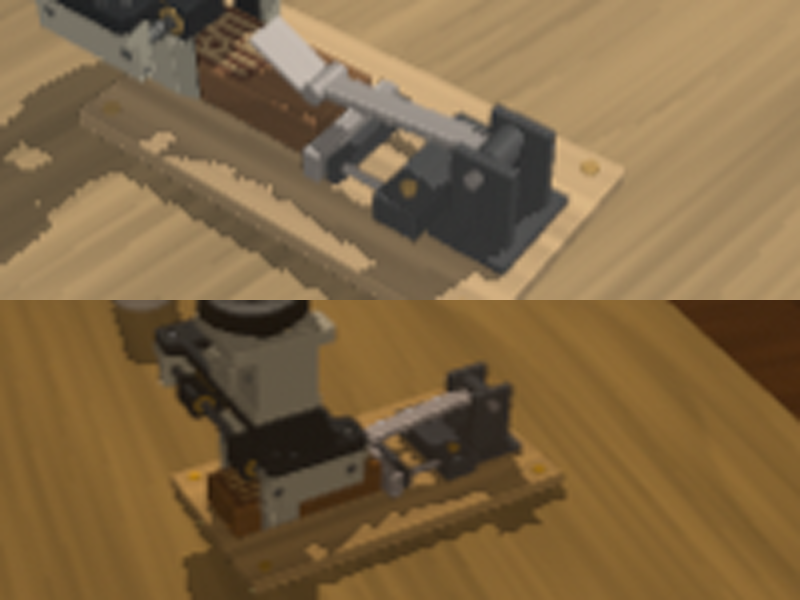

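The block is under the raised finger, with the nose on the margin at (320,85) in the scene crop and the cross bar just ahead. Now I'll feel for the stop in small steps.

```bash
for i in 1; do python3 -m creep '[{"hand":0,"tx":-0.001,"ty":0,"tz":0,"spin":0},{"hand":0,"tx":0,"ty":0,"tz":0,"spin":0}]'; done;python3 -m creep '[{"hand":0,"tx":-0.001,"ty":0,"tz":0,"spin":0},{"hand":0,"tx":0,"ty":0,"tz":0,"spin":0}]';python3 -m creep '[{"hand":0,"tx":-0.001,"ty":0,"tz":0,"spin":0},{"hand":0,"tx":0,"ty":0,"tz":0,"spin":0}]'
```

```text
time: 9.95
tool_pos: [505.6, -64.5, 30.6]
tcp_rot: [3.141, -0.0, -2.983]
contact_force: [-1.9, -0.4, -6.6]
grip_width: 49.9
finger_force: 30.0
time: 10.2
tool_pos: [506.1, -64.4, 30.6]
tcp_rot: [3.141, -0.001, -2.983]
contact_force: [-4.6, -1.3, -4.7]
grip_width: 49.9
finger_force: 30.0
time: 10.45
tool_pos: [506.7, -64.3, 30.5]
tcp_rot: [3.141, -0.002, -2.983]
contact_force: [-6.8, -1.7, -4.7]
grip_width: 49.7
finger_force: 30.0
```

Contact with the stop: force is rising about 2.5 N per mm. Pressing to about 12 N.

```bash
python3 -m creep '[{"hand":0,"tx":-0.001,"ty":0,"tz":0,"spin":0},{"hand":0,"tx":0,"ty":0,"tz":0,"spin":0}]';python3 -m creep '[{"hand":0,"tx":-0.001,"ty":0,"tz":0,"spin":0},{"hand":0,"tx":0,"ty":0,"tz":0,"spin":0},{"hand":0,"tx":0,"ty":0,"tz":0,"spin":0}]'
```

```text
time: 10.7
tool_pos: [507.2, -64.1, 30.5]
tcp_rot: [3.141, -0.003, -2.983]
contact_force: [-8.4, -2.7, -2.6]
grip_width: 50.1
finger_force: 30.0
time: 11.08
tool_pos: [507.6, -64.0, 30.4]
tcp_rot: [3.141, -0.004, -2.983]
contact_force: [-10.3, -4.1, -1.7]
grip_width: 49.9
finger_force: 30.0
```

```bash
python3 -m creep '[{"hand":0,"tx":-0.001,"ty":0,"tz":0,"spin":0},{"hand":0,"tx":0,"ty":0,"tz":0,"spin":0},{"hand":0,"tx":0,"ty":0,"tz":0,"spin":0}]';python3 -m creep '[{"hand":0,"tx":0.002,"ty":0,"tz":0,"spin":0},{"hand":0,"tx":0,"ty":0,"tz":0,"spin":0},{"hand":0,"tx":0,"ty":0,"tz":0,"spin":0}]'
```

```text
time: 11.45
tool_pos: [508.0, -64.0, 30.4]
tcp_rot: [3.14, -0.005, -2.983]
contact_force: [-12.8, -4.3, -1.0]
grip_width: 49.7
finger_force: 30.0
time: 11.82
tool_pos: [507.5, -64.2, 30.5]
tcp_rot: [3.141, -0.002, -2.983]
contact_force: [-7.5, -2.5, -3.4]
grip_width: 50.0
finger_force: 30.0
```

```bash
python3 -m creep '[{"hand":0,"tx":0.001,"ty":0,"tz":0.0003,"spin":0},{"hand":0,"tx":0,"ty":0,"tz":0,"spin":0},{"hand":0,"tx":0,"ty":0,"tz":0,"spin":0}]';python3 -m creep '[{"hand":0,"tx":0.001,"ty":0,"tz":0,"spin":0},{"hand":0,"tx":0,"ty":0,"tz":0,"spin":0},{"hand":0,"tx":0,"ty":0,"tz":0,"spin":0}]'
```

```text
time: 12.2
tool_pos: [507.2, -64.2, 30.4]
tcp_rot: [3.141, -0.001, -2.983]
contact_force: [-5.1, -1.7, -3.1]
grip_width: 49.9
finger_force: 30.0
time: 12.58
tool_pos: [506.8, -64.3, 30.4]
tcp_rot: [3.142, 0.0, -2.983]
contact_force: [-3.5, 0.8, -5.9]
grip_width: 49.8
finger_force: 30.0
```

```bash
python3 -m creep '[{"hand":0,"tx":0.001,"ty":0,"tz":0.0003,"spin":0},{"hand":0,"tx":0,"ty":0,"tz":0,"spin":0},{"hand":0,"tx":0,"ty":0,"tz":0,"spin":0}]';python3 -m creep '[{"hand":0.8,"tx":0,"ty":0,"tz":0,"spin":0},{"hand":0.8,"tx":0,"ty":0,"tz":0,"spin":0},{"hand":0.8,"tx":0,"ty":0,"tz":0,"spin":0},{"hand":0.8,"tx":0,"ty":0,"tz":0,"spin":0}]'; python3 - <<'E'
from h import *
a=cap('scene');b=cap('side')
o=np.zeros((600,800,3),np.uint8)
o[:300]=cv2.resize(a['color'][190:265,170:370],(800,300),interpolation=2)
w=cap('wrist');o[300:,:400]=cv2.resize(w['color'],(400,300),interpolation=3)
o[300:,400:]=cv2.resize(b['color'][165:255,220:340],(400,300),interpolation=2)
cv2.imwrite('pics/m4.png',o[:,:,::-1])
E
```

```text
time: 12.95
tool_pos: [506.2, -64.5, 30.3]
tcp_rot: [-3.141, 0.001, -2.983]
contact_force: [-0.3, 1.2, -4.5]
grip_width: 50.0
finger_force: 30.0
time: 13.45
tool_pos: [505.9, -64.6, 30.3]
tcp_rot: [-3.141, 0.001, -2.983]
contact_force: [-0.1, 0.3, 0.7]
grip_width: 73.6
finger_force: 0.0
```

View pics/m4.png

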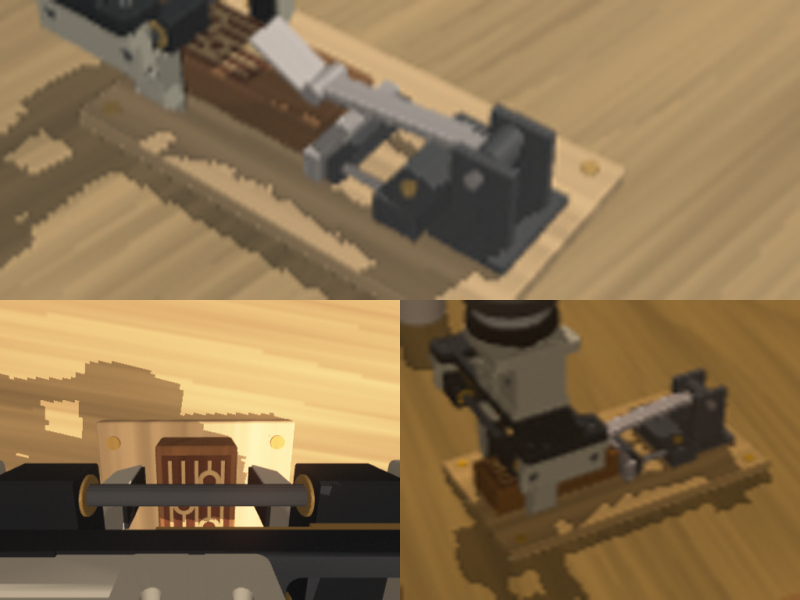

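The block lies straight, centred on the board (its middle is at column 197, the screws' at 195), and up to the bar. To be sure the stop stays loaded, I'll nudge the carved end with closed fingers.

```bash
python3 -m creep '[{"hand":0.8,"tx":0,"ty":0,"tz":-0.03,"spin":0},{"hand":0.8,"tx":0,"ty":0,"tz":-0.03,"spin":0},{"hand":0,"tx":0.025,"ty":0,"tz":0,"spin":0},{"hand":0,"tx":0.027,"ty":0,"tz":0,"spin":0},{"hand":0,"tx":0,"ty":0,"tz":0,"spin":0}]';python3 -m creep '[{"hand":0,"tx":0,"ty":0,"tz":0,"spin":0},{"hand":0,"tx":0,"ty":0,"tz":0,"spin":0},{"hand":0,"tx":0,"ty":0,"tz":0.025,"spin":0},{"hand":0,"tx":0,"ty":0,"tz":0.025,"spin":0},{"hand":0,"tx":0,"ty":0,"tz":0.009,"spin":0}]';python3 -m creep '[{"hand":0,"tx":-0.003,"ty":0,"tz":0,"spin":0},{"hand":0,"tx":-0.003,"ty":0,"tz":0,"spin":0},{"hand":0,"tx":0,"ty":0,"tz":0,"spin":0}]'
```

```text
time: 14.22
tool_pos: [453.0, -72.7, 90.2]
tcp_rot: [3.141, -0.001, -2.984]
contact_force: [0.3, -0.4, 0.7]
grip_width: 48.1
finger_force: 0.0
time: 14.85
tool_pos: [454.1, -72.4, 29.9]
tcp_rot: [3.141, -0.002, -2.983]
contact_force: [0.0, 0.7, 0.3]
grip_width: 1.3
finger_force: 0.0
time: 15.22
tool_pos: [461.1, -71.9, 31.8]
tcp_rot: [-3.141, 0.002, -2.983]
contact_force: [0.3, 0.4, 0.3]
grip_width: 0.9
finger_force: 0.0
```

```bash
python3 -m creep '[{"hand":0,"tx":-0.002,"ty":0,"tz":0,"spin":0},{"hand":0,"tx":-0.001,"ty":0,"tz":0,"spin":0},{"hand":0,"tx":0,"ty":0,"tz":0,"spin":0}]';python3 -m creep '[{"hand":0,"tx":-0.002,"ty":0,"tz":0,"spin":0},{"hand":0,"tx":0,"ty":0,"tz":0,"spin":0}]';python3 -m creep '[{"hand":0,"tx":-0.0015,"ty":0,"tz":0,"spin":0},{"hand":0,"tx":0,"ty":0,"tz":0,"spin":0}]'
```

```text
time: 15.6
tool_pos: [463.3, -71.3, 31.2]
tcp_rot: [3.142, 0.0, -2.983]
contact_force: [-0.1, -0.2, 0.0]
grip_width: 0.4
finger_force: 0.0
time: 15.85
tool_pos: [464.7, -70.9, 31.0]
tcp_rot: [3.141, -0.001, -2.983]
contact_force: [-2.5, -0.4, 1.9]
grip_width: 0.3
finger_force: 1.2
time: 16.1
tool_pos: [464.8, -70.7, 30.9]
tcp_rot: [3.141, -0.004, -2.983]
contact_force: [-7.1, -2.7, 4.5]
grip_width: 0.1
finger_force: 3.8
```

```bash
python3 -m creep '[{"hand":0,"tx":-0.001,"ty":0,"tz":0,"spin":0},{"hand":0,"tx":0,"ty":0,"tz":0,"spin":0}]';python3 -m creep '[{"hand":0,"tx":-0.001,"ty":0,"tz":0,"spin":0},{"hand":0,"tx":0,"ty":0,"tz":0,"spin":0},{"hand":0,"tx":0,"ty":0,"tz":0,"spin":0}]'
```

```text
time: 16.35
tool_pos: [464.9, -70.5, 30.9]
tcp_rot: [3.14, -0.006, -2.983]
contact_force: [-10.6, -3.8, 7.2]
grip_width: 0.5
finger_force: 5.5
time: 16.73
tool_pos: [465.1, -70.3, 30.9]
tcp_rot: [3.14, -0.007, -2.983]
contact_force: [-13.5, -3.3, 9.8]
grip_width: 0.6
finger_force: 6.8
```

```bash
python3 -m creep '[{"hand":0,"tx":0,"ty":0,"tz":-0.0015,"spin":0},{"hand":0,"tx":0,"ty":0,"tz":0,"spin":0},{"hand":0,"tx":0,"ty":0,"tz":0,"spin":0}]';python3 -m creep '[{"hand":0,"tx":0.001,"ty":0,"tz":0,"spin":0},{"hand":0,"tx":0,"ty":0,"tz":0,"spin":0},{"hand":0,"tx":0,"ty":0,"tz":0,"spin":0}]'
```

```text
time: 17.1
tool_pos: [465.4, -70.0, 31.6]
tcp_rot: [3.139, -0.007, -2.983]
contact_force: [-8.0, -2.1, -0.4]
grip_width: 0.5
finger_force: 4.5
time: 17.48
tool_pos: [465.4, -70.2, 31.7]
tcp_rot: [3.14, -0.005, -2.983]
contact_force: [-5.5, -1.3, -1.6]
grip_width: 0.4
finger_force: 3.0
```

```bash
python3 -m creep '[{"hand":0,"tx":-0.0015,"ty":0,"tz":-0.0003,"spin":0},{"hand":0,"tx":0,"ty":0,"tz":0,"spin":0}]';python3 -m creep '[{"hand":0,"tx":-0.0015,"ty":0,"tz":-0.0008,"spin":0},{"hand":0,"tx":0,"ty":0,"tz":0,"spin":0}]';python3 -m creep '[{"hand":0,"tx":-0.001,"ty":0,"tz":-0.0008,"spin":0},{"hand":0,"tx":0,"ty":0,"tz":0,"spin":0}]'
```

```text
time: 17.73
tool_pos: [465.6, -69.9, 31.8]
tcp_rot: [3.139, -0.008, -2.983]
contact_force: [-8.9, -3.2, 0.1]
grip_width: 0.6
finger_force: 4.8
time: 17.98
tool_pos: [466.2, -69.6, 32.3]
tcp_rot: [3.138, -0.009, -2.983]
contact_force: [-11.0, -3.6, 0.3]
grip_width: 0.4
finger_force: 5.9
time: 18.23
tool_pos: [466.5, -69.3, 32.9]
tcp_rot: [3.138, -0.011, -2.983]
contact_force: [-13.4, -4.3, -0.1]
grip_width: 0.1
finger_force: 6.7
```

```bash
python3 -m creep '[{"hand":0,"tx":0.0015,"ty":0,"tz":0.0005,"spin":0},{"hand":0,"tx":0.001,"ty":0,"tz":0.0003,"spin":0},{"hand":0,"tx":0,"ty":0,"tz":0,"spin":0}]';python3 -m creep '[{"hand":0,"tx":0.001,"ty":0,"tz":0.0003,"spin":0},{"hand":0,"tx":0.001,"ty":0,"tz":0.0003,"spin":0},{"hand":0,"tx":0,"ty":0,"tz":0,"spin":0}]';python3 -m creep '[{"hand":0,"tx":0.001,"ty":0,"tz":0,"spin":0},{"hand":0,"tx":0.0005,"ty":0,"tz":0,"spin":0},{"hand":0,"tx":0,"ty":0,"tz":0,"spin":0}]'
```

```text
time: 18.6
tool_pos: [466.4, -70.0, 32.7]
tcp_rot: [3.139, -0.006, -2.983]
contact_force: [-6.5, -1.7, -1.7]
grip_width: 0.7
finger_force: 3.5
time: 18.98
tool_pos: [465.9, -70.4, 32.6]
tcp_rot: [3.14, -0.003, -2.983]
contact_force: [-5.9, -0.1, -1.6]
grip_width: 0.2
finger_force: 2.9
time: 19.35
tool_pos: [465.6, -70.8, 33.1]
tcp_rot: [3.141, 0.0, -2.983]
contact_force: [-3.2, -0.6, -2.4]
grip_width: 0.5
finger_force: 1.8
```

```bash
python3 -m creep '[{"hand":0,"tx":0.0005,"ty":0,"tz":0,"spin":0},{"hand":0,"tx":0.0005,"ty":0,"tz":0,"spin":0},{"hand":0,"tx":0,"ty":0,"tz":0,"spin":0}]';python3 -m creep '[{"hand":0,"tx":0.0005,"ty":0,"tz":0,"spin":0},{"hand":0,"tx":0.0005,"ty":0,"tz":0,"spin":0},{"hand":0,"tx":0.0005,"ty":0,"tz":0,"spin":0},{"hand":0,"tx":0,"ty":0,"tz":0,"spin":0}]'
```

```text
time: 19.73
tool_pos: [465.1, -71.2, 33.3]
tcp_rot: [-3.141, 0.001, -2.983]
contact_force: [-2.4, -0.5, -1.0]
grip_width: 0.3
finger_force: 0.7
time: 20.23
tool_pos: [463.3, -71.3, 33.2]
tcp_rot: [-3.142, 0.0, -2.983]
contact_force: [0.0, 0.4, 0.6]
grip_width: 0.1
finger_force: 0.0
```

```bash
python3 -m creep '[{"hand":0,"tx":0.01,"ty":0,"tz":0,"spin":0},{"hand":0,"tx":0.015,"ty":0,"tz":0,"spin":0},{"hand":0,"tx":0,"ty":0,"tz":-0.05,"spin":0},{"hand":0,"tx":0,"ty":0,"tz":-0.05,"spin":0},{"hand":0,"tx":0,"ty":0,"tz":-0.05,"spin":0}]';python3 -m creep '[{"hand":0,"tx":0.03,"ty":0,"tz":-0.03,"spin":0},{"hand":0,"tx":0,"ty":0,"tz":0,"spin":0}]'; python3 - <<'E'
from h import *
a=cap('scene');b=cap('side')
o=np.zeros((600,800,3),np.uint8)
o[:300]=cv2.resize(a['color'][190:265,170:370],(800,300),interpolation=2)
w=cap('wrist');o[300:,:400]=cv2.resize(w['color'],(400,300),interpolation=3)
o[300:,400:]=cv2.resize(b['color'][165:255,220:340],(400,300),interpolation=2)
cv2.imwrite('pics/m5.png',o[:,:,::-1])
E
```

```text
time: 20.85
tool_pos: [437.5, -75.2, 184.5]
tcp_rot: [3.141, -0.0, -2.983]
contact_force: [-0.4, -0.1, -0.3]
grip_width: 0.3
finger_force: 0.0
time: 21.1
tool_pos: [408.2, -80.3, 214.9]
tcp_rot: [-3.14, 0.003, -2.984]
contact_force: [0.9, -0.3, -0.3]
grip_width: 0.5
finger_force: 0.0
```

View pics/m5.png

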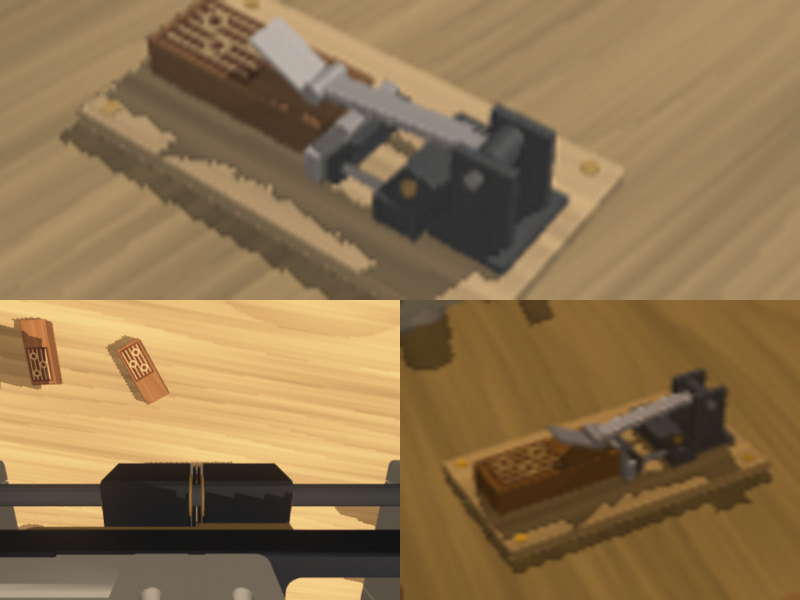

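The block lies flat and straight in the jig, its margin end against the bar near (330,140) in the scene crop. The finger nose rests on the margin and the gripper is clear.

```bash
python3 -c "
from plant import close_job
print(close_job())"
```

```text
the job is handed in; nothing more can be done
None
```

I handed the job in at about 21 s: the block lies flat under the finger against the stop and the gripper is clear, but no verdict came back, and I judged the light load left on the stop (0.3 N needed) only from wrist forces, since it can't be measured directly.

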